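Find the stamped crate and push it to the dispatch line

TASK

One of the two white sample crates is stamped underneath. Push each crate over backwards, away from you, so that it lies flat on its back and shows its underside; when both lie so, push the stamped one on, still lying on its back, until its lid rests flat against the aluminium dispatch rail. Leave the other crate lying where it fell, never pick a crate up, and do not disturb the things standing round about.

Things in the scene. Friction and masses are not known exactly. Their poses are not given: they have to be found in the camera images.
- crate_a: one of two white closed crates that look alike from outside, 76 mm deep (x), 120 mm wide (y), 104 mm tall (z), 0.25 to 0.5 kg. Starts upright, front face to the robot (yaw within 0.15 rad), left or right. Origin: centre of the underside; z points to the lid, x from front face to back face. Pushed away near the top of its front face it tips about its lower back edge, drops past 36 degrees onto its back: z level, x down, origin 38 mm up
- crate_b: one of two white closed crates that look alike from outside, 76 mm deep (x), 120 mm wide (y), 104 mm tall (z), 0.25 to 0.5 kg. Starts upright, front face to the robot (yaw within 0.15 rad), left or right. Origin: centre of the underside; z points to the lid, x from front face to back face. Tips over as crate_a does
- stamp (a point): centre of the stamp, a black ring 60 mm across with a bar through it, printed flat on the middle of one crate's underside; it coincides with that crate's origin. The other crate's underside is blank
- lid_a (a point): centre of the lid's outer face of crate_a, 104 mm from its origin along its z
- lid_b (a point): centre of the lid's outer face of crate_b, 104 mm from its origin along its z
- rail: the dispatch line: a straight aluminium rail 640 mm long, 30 mm high, screwed to the worktop beyond the crates and running across it (yaw within 0.05 rad). Origin: middle of the foot of its front face, the upright face towards the robot, which is the plane x = 0 of its frame; x points away from the robot, y along the rail
- dropper: small white dropper bottle, 29 mm wide, 85 mm tall, standing between the crates. A bystander. Origin: centre of its underside
- tape: roll of tape, 62 mm across, 18 mm high, lying flat between the crates. A bystander. Origin: centre of its underside
- amber: brown reagent bottle, 62 mm wide, 134 mm tall, standing to the left of the crates. A bystander. Origin: centre of its underside
- wash: white bottle with a screw cap, 68 mm wide, 154 mm tall, standing to the right of the crates. A bystander. Origin: centre of its underside
- clock: bench timer, 62 x 66 x 21 mm, lying nearer the robot, between the lines of the two crates. A bystander. Origin: centre of its underside
- pen: marker pen, 131 mm long, 12 mm thick, lying to the right of the crates, nearer the robot. A bystander. Origin: centre of its underside
There are look-alikes about, which are no part of the job. What is shaped like the crate_b but red is not meant.

How it is judged:
On the way, in this order (a step that is already met when the one before it is completed fails the run):
1. one crate lies on its back, underside towards the robot (angle between any of crate_a, crate_b's own x axis and vertical above 2.95 rad), for 0.2 s.
2. both crates lie on their backs, the stamped one still at least 25 mm short of the rail (angle between each of crate_a, crate_b's own x axis and vertical above 2.95 rad and x of lid_a in the frame of rail below -0.025 m), for 0.2 s.
At the end, for the whole second after the job is handed in: Stamped crate at rest on its back (within 0.19 rad), its lid's centre within 12 mm of the rail's front face and square to it within 0.12 rad, between the rail's ends; the other at rest on its back, its origin at most 140 mm from its start (tipping alone moves it about 55 mm) (angle between each of crate_a, crate_b's own x axis and vertical above 2.95 rad and x of lid_a in the frame of rail between -0.012 and 0.01 m and y of lid_a in the frame of rail between -0.3 and 0.3 m and angle between the z axis of crate_a and the x axis of rail, either way round below 0.12 rad and distance of crate_b from where it was at the start of the episode below 0.14 m and linear speed of each of crate_a, crate_b below 0.01 m/s); the robot touches nothing.
It fails at once if a crate is lifted off the worktop (its origin, which tipping raises to 38 mm, rises above 65 mm) (height (world z) of any of crate_a, crate_b above 0.065 m).
It fails at once if a bystander is moved more than 30 mm or tipped more than 0.5 rad (distance of any of dropper, tape, amber, wash, clock, pen from where it was at the start of the episode above 0.03 m or angle between any of dropper, tape, amber, wash, clock's own z axis and vertical above 0.5 rad).
It also fails if it takes over 61 s, if anything falls off the work surface, if the arm or the gripper's body presses on something with over 40 N, if the wrist force passes 120 N, or if a joint passes its speed limit or range.

ROBOT

A 6-joint arm with a two-finger parallel gripper is mounted at the origin on a cart in front of the work surface, level with it; the furniture and walls round the work are solid. World frame = base frame: x ahead of the robot, y to its left, z up, the work surface at z = 0. Lengths are in m, angles in rad, forces in N, time in s.
With the tool pointing down it reaches from about 0.3 to 0.75 m from the base axis. Payload 8.5 kg.
Tool frame: the origin (TCP) lies between the finger pads; the fingertips stand 8 mm ahead of it and the grasp point (between the pads) lies 11 mm behind it; z points along the fingers, y is the direction in which the jaws open and shut (so a half turn about z gives the same grasp; the last joint's range is limited). The gripper opens to 85 mm and grips with 20 to 120 N. Pads are 22 mm wide; open, the fingers measure 114 mm over their backs; the gripper's body (76 mm by 85 mm) begins 54 mm behind the grasp point. The pads swing forward as they close: fully open they stand 13 mm farther back than shut.
Start: joints at [1.039, 0.381, 1.297, -0, 1.464, -0.215], TCP at [0.171, 0.523, 0.239] pointing down, gripper open.
Joint ranges: [-3.11, 3.11], [-0.89, 2.33], [0.22, 2.48], [-1.42, 4.56], [0.17, 2.85], [-2.88, 2.88]. Speed limits (rad/s): [2.39, 2.39, 3.14, 3.14, 3.14, 3.14].

INTERFACE

Orientations are given as [roll, pitch, yaw] about the fixed x, y, z axes, in that order (R = Rz(yaw) Ry(pitch) Rx(roll)).
In Python, from station import * gives the robot as it stands. The module is installed in compiled form; this text tells all that it offers. Calls block until the motion is done:
- reach(position, orientation): joint-space move of the TCP to a pose.
- move_straight(position, max_speed=0.15, rot=None, threshold=None): straight line of the TCP; rot=None keeps the orientation; max_speed is the mean speed in m/s. With threshold (N) it stops when the force on the tool has changed by that much, and returns True; else False.
- move_joints(angles): joint-space move.
- move_gripper(opening): opening from 0.0 (shut) to 1.0 (fully open); the grip force is fixed at half the most; returns when the fingers have stopped.
- pause(seconds).
- solve_ik(position, orientation): joint angles nearest the present ones, or None.
- state(): the state.
- get_image(name): name is "side" or "top"; returns the picture (400x640x3 uint8, red, green, blue); there is no depth.
- camera_params(name): a dict with "vertical_fov" (degrees; the focal length in pixels is half the picture's height over the tangent of half this angle, whatever the lens; pixels are square), "cx", "cy" (the principal point, pixels), "k1" (the pictures are not rectified: a ray, as slopes to the right and down, at radius r is drawn at 1 + k1 r^2 times it, then the intrinsics apply), "rvec" (rotation vector, rad) and "tvec" (3), from world to camera coordinates, as OpenCV has them. Camera axes: x right, y down, z forward; pixel columns grow to the right and rows downward; lengths in m; the calibration is good to about 2 mm. A picture is of the moment at which its call begins. camera_params takes no time and is no camera call.
A pose or a line that the arm cannot do raises MotionError and nothing moves.
- finish_job(): hands the job in, once; it reports no verdict.
The state is a dict: "time": time; "qpos": joint angles; "joint_velocities": joint speeds; "effort": joint torques, N m; "eef_pos": TCP position; "tcp_rot": TCP orientation; "wrist_force": force on the tool from outside, world axes, zero at the start; "ft_torque": the same for the moment, N m; "finger_gap": opening from 0.0 (shut) to 1.0 (fully open).
Only numpy, scipy, OpenCV 4.12 (cv2) and the standard library are available. Lean on these libraries where they do the work, as an engineer would, in place of code of your own. Each camera call takes 0.05 s, during which the arm holds its last target. There are 200 camera calls.

## Working session

There is one attempt and no reset: what is moved stays moved. The work goes in short steps, each a Python script; the robot and the scene stay as the last script left them, time stands still between calls to the robot, and variables do not carry over. Pictures are saved under pics/ and viewed, about 8 in all and at most 12, crops included, and the job is handed in when it is done.

```bash
mkdir -p pics
cat > h.py <<'E'
import numpy as np, cv2
from station import *
def cam(n):
    p=camera_params(n); R=cv2.Rodrigues(np.array(p["rvec"],float))[0]; t=np.array(p["tvec"],float).ravel()
    f=200/np.tan(np.radians(p["vertical_fov"])/2); return R,t,f,p
def ray(n,u,v):
    R,t,f,p=cam(n); d=np.array([(u-p["cx"])/f,(v-p["cy"])/f]); s=d.copy()
    for _ in range(30): s=d/(1+p["k1"]*(s@s))
    return -R.T@t, R.T@np.array([s[0],s[1],1])
def plane(n,u,v,z):
    c,d=ray(n,u,v); return c+d*(z-c[2])/d[2]
def proj(n,P):
    R,t,f,p=cam(n); q=R@np.array(P,float)+t; s=q[:2]/q[2]; s=s*(1+p["k1"]*(s@s)); return s*f+[p["cx"],p["cy"]]
def save(n,name):
    im=get_image(n); cv2.imwrite("pics/"+name+".png",im[:,:,::-1]); return im
E
python3 - <<'E'
from h import *
for n in("side","top"):
    save(n,n+"0"); print(n,camera_params(n), ray(n,320,200)[0])
print(state())
E
```

```text
side {'vertical_fov': 50.36300599240068, 'cx': 315.09102778880964, 'cy': 198.71157443722942, 'k1': -0.04331800334119675, 'rvec': array([ 0.12754025, -2.7444134 ,  1.4642862 ]), 'tvec': array([0.52792   , 0.09774087, 1.10310828])} [0.46161215 0.90426923 0.68870317]
top {'vertical_fov': 53.00378333305616, 'cx': 313.8250221276229, 'cy': 193.1442080306167, 'k1': -0.0641427860967083, 'rvec': array([ 2.19104637, -1.99504488,  0.23994767]), 'tvec': array([-0.04890788,  0.55715134,  1.10529602])} [ 0.28913255 -0.01553113  1.20442934]
{'time': 0.1, 'qpos': array([ 1.03871352e+00,  3.81129691e-01,  1.29815012e+00,  1.84210564e-05,
        1.46359003e+00, -2.15270312e-01]), 'joint_velocities': array([ 0.00012784, -0.00047016, -0.00219261, -0.00098205, -0.00065695,
       -0.00093844]), 'effort': array([ 3.86975662e-03, -4.49221408e+01, -2.31657672e+01, -2.30735486e-04,
        3.59780141e-03, -1.23476039e-05]), 'eef_pos': array([0.17120237, 0.52241927, 0.23878469]), 'tcp_rot': array([-3.14034885e+00, -2.90713426e-04,  2.82477799e+00]), 'wrist_force': array([-0.45425754, -0.14640588, -0.42496879]), 'ft_torque': array([-0.00500361,  0.01030746, -0.00812376]), 'finger_gap': 1.002408212054982}
```

View pics/top0.png

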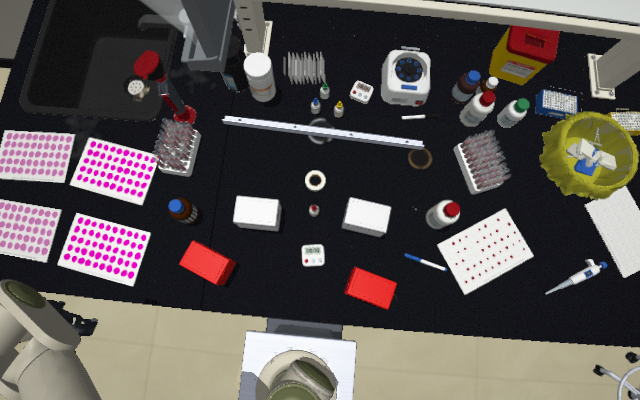

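View pics/side0.png

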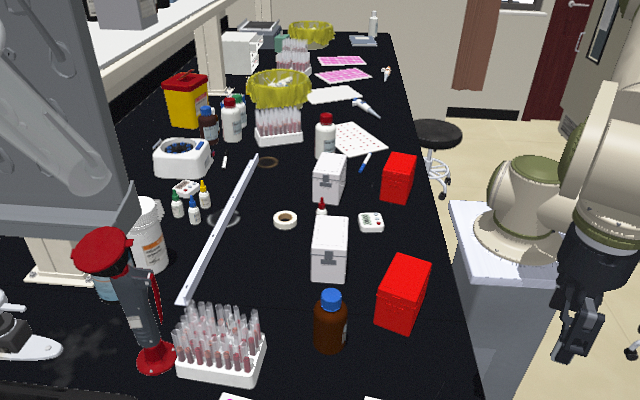

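The top view shows the left crate at (257,213), the right crate at (367,217), and the rail from (223,119) to (423,145). The tape is at (315,180), the dropper at (314,210) and the clock at (313,255). Red decoys stand nearer the robot at (207,263) and (371,288). The side view confirms that both crates are upright.

Run:
```python
from h import *
im=cv2.imread("pics/top0.png"); g=im.min(2)
for nm,(x0,y0,x1,y1) in dict(L=(225,185,290,240),R=(335,190,398,245)).items():
    s=g[y0:y1,x0:x1]; print(nm,np.unique(s//10*10,return_counts=True))
    for th in(120,235,):
        m=(s>th).astype(np.uint8); c=max(cv2.findContours(m,0,2)[0],key=cv2.contourArea)
        q=cv2.approxPolyDP(c,3,True)[:,0]+[x0,y0]
        b=cv2.boxPoints(cv2.minAreaRect(c))+[x0,y0]
        print(th,cv2.contourArea(c)); 
        for u,v in q: print("  poly",u,v,plane("top",u,v,.104).round(3),plane("top",u,v,0).round(3))
for nm,u,v,z in [("raill",223,119,.03),("railr",423,145,.03),("rail_l_foot",223,123,0),("rail_r_foot",423,148,0),("tape",315,180,.018),("dropper",314,210,.085),("clock",313,255,.02),("amber",179,205,.134),("wash",451,207,.154),("penL",406,254,.01),("penR",445,270,.01)]:
    print(nm,plane("top",u,v,z).round(3))
h=cv2.cvtColor(im,cv2.COLOR_BGR2HSV); m=((h[:,:,1]>180)&(h[:,:,2]>200)&((h[:,:,0]<8)|(h[:,:,0]>172))).astype(np.uint8)
for c in cv2.findContours(m,0,2)[0]:
    if 700<cv2.contourArea(c)<4000:
        print("red",[ (plane("top",u,v,.104)[:2].round(3).tolist()) for u,v in cv2.approxPolyDP(c,3,True)[:,0]])
cv2.imwrite("pics/crop.png",cv2.resize(im[100:300,170:470],None,fx=2.6,fy=2.6,interpolation=cv2.INTER_CUBIC))
```

```text
L (array([  0,  10,  20,  30,  40,  50,  60,  70,  80,  90, 100, 110, 120,
       130, 140, 150, 160, 170, 180, 190, 200, 210, 220, 230, 240, 250],
      dtype=uint8), array([  40,  698, 1314,   17,   27,   12,   23,   26,   33,   50,   84,
         72,   13,    6,   11,   16,   14,   16,   17,   15,   10,   18,
         20,   32,  357,  634]))
120 1110.5
  poly 236 197 [0.518 0.22  0.104] [0.54  0.242 0.   ]
  poly 234 222 [0.447 0.216 0.104] [0.462 0.238 0.   ]
  poly 275 225 [0.45  0.101 0.104] [0.465 0.112 0.   ]
  poly 277 199 [0.524 0.104 0.104] [0.546 0.116 0.   ]
235 951.0
  poly 237 197 [0.519 0.217 0.104] [0.54  0.239 0.   ]
  poly 234 220 [0.453 0.217 0.104] [0.468 0.239 0.   ]
  poly 274 224 [0.452 0.104 0.104] [0.468 0.116 0.   ]
  poly 276 200 [0.52  0.107 0.104] [0.542 0.118 0.   ]
R (array([  0,  10,  20,  30,  40,  50,  60,  70,  80,  90, 100, 110, 120,
       130, 140, 150, 160, 170, 180, 190, 200, 210, 220, 230, 240, 250],
      dtype=uint8), array([  11,  682, 1254,   22,   14,   22,   22,   11,   28,   26,   85,
        111,   17,    9,    8,   10,   22,   12,   
[... 320 characters left out ...]
  poly 350 199 [ 0.543 -0.1    0.104] [ 0.567 -0.108  0.   ]
  poly 347 222 [ 0.477 -0.097  0.104] [ 0.495 -0.104  0.   ]
  poly 385 230 [ 0.464 -0.203  0.104] [ 0.481 -0.221  0.   ]
  poly 389 207 [ 0.53  -0.211  0.104] [ 0.553 -0.23   0.   ]
raill [0.781 0.312 0.03 ]
railr [ 0.754 -0.321  0.03 ]
rail_l_foot [0.779 0.319 0.   ]
rail_r_foot [ 0.755 -0.329  0.   ]
tape [0.612 0.004 0.018]
dropper [ 0.506 -0.002  0.085]
clock [ 0.384 -0.011  0.02 ]
amber [0.475 0.367 0.134]
wash [ 0.535 -0.37   0.154]
penL [ 0.413 -0.286  0.01 ]
penR [ 0.376 -0.404  0.01 ]
red [[0.353, -0.13], [0.288, -0.111], [0.256, -0.22], [0.323, -0.238]]
red [[0.384, 0.324], [0.318, 0.347], [0.278, 0.245], [0.342, 0.218]]
```

View pics/crop.png

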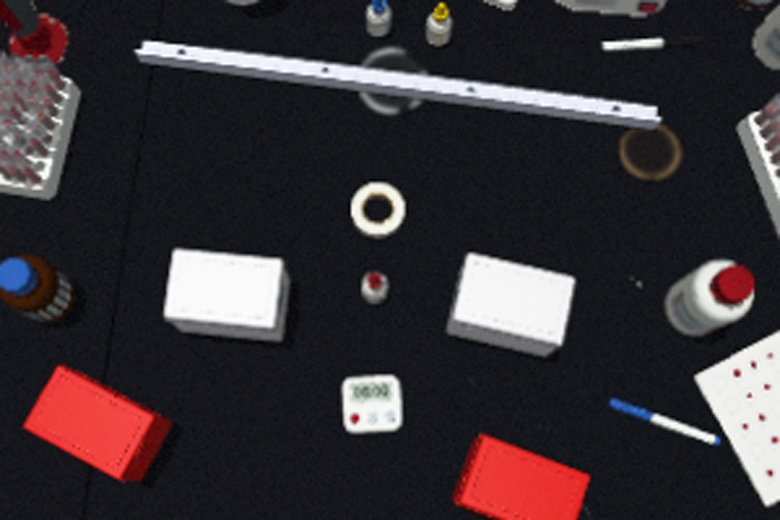

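The crop shows both lids cleanly, the rail's front foot edge, and clear lanes from each crate to the rail. My plan is to use the open gripper with its jaws along the crate width, so each push has two contacts. I'll tip the left crate first.

```bash
cat >> h.py <<'E'
def pose_rot(yaw):
    return [np.pi,0,yaw]
def bestyaw(pos,yaw):
    q0=np.array(state()["qpos"]); best=None
    for k in(-np.pi,0,np.pi):
        q=solve_ik(pos,[np.pi,0,yaw+k])
        if q is not None:
            d=np.abs(np.array(q)-q0).max()
            if best is None or d<best[0]: best=(d,yaw+k)
    return best[1]
def tip(c,yaw):
    c=np.array(c); d=np.array([np.cos(yaw),np.sin(yaw)])
    P=lambda s,z:[*(c+d*s),z]
    y=bestyaw(P(-.085,.2),yaw); rot=[np.pi,0,y]
    reach(P(-.085,.2),rot); print("over",state()["time"])
    move_straight(P(-.075,.09),.15); print("down",state()["eef_pos"],state()["wrist_force"])
    F=[]
    for s in np.arange(-.06,.026,.01):
        move_straight(P(s,.09),.06); F.append(np.round(state()["wrist_force"],1).tolist())
    print(F); pause(.3)
    move_straight(P(-.06,.17),.15); print("t",state()["time"])
E
python3 - <<'E'
from h import *
tip((.485,.161),.035)
save("top","top1");save("side","side1")
a=cv2.imread("pics/top1.png")[80:300,150:470];b=cv2.imread("pics/side1.png")[120:340,150:470]
cv2.imwrite("pics/v1.png",np.hstack([cv2.resize(x,None,fx=1.25,fy=1.25) for x in(a,b)]))
E
```

```text
over 1.6917
down [0.41036059 0.15861083 0.09057306] [-0.94973514  0.10760892 -0.24631013]
[[-0.0, 0.4, -0.2], [-0.2, 0.1, -0.2], [-0.1, 0.4, 0.1], [-0.7, 0.7, -0.3], [-1.0, -0.6, -0.6], [-0.9, 0.5, 0.1], [0.9, 0.4, -0.4], [0.4, 0.4, 0.4], [-0.6, -0.3, 0.1]]
t 6.7167
```

View pics/v1.png

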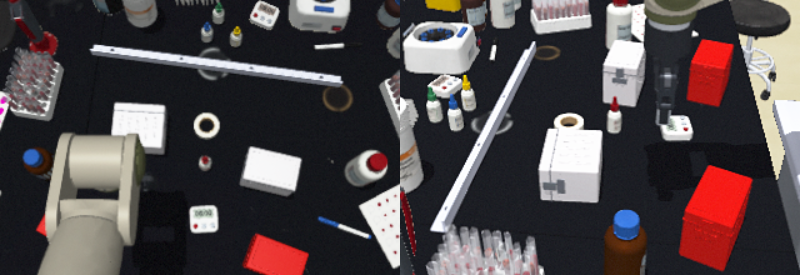

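The left crate now lies on its back near (130,125) in the top half, and nothing else has moved. I'll tip the right crate next.

Run:
```python
from h import *
tip((.5035,-.1515),-.145)
p=state()["eef_pos"]; move_straight([.36,0.0,.28],.3); print(state()["time"])
save("top","top2");save("side","side2")
a=cv2.imread("pics/top2.png")[80:300,150:470];b=cv2.imread("pics/side2.png")[120:340,150:470]
cv2.imwrite("pics/v2.png",np.hstack([cv2.resize(x,None,fx=1.25,fy=1.25) for x in(a,b)]))
```

```text
over 7.9667
down [ 0.42965707 -0.14055028  0.09058126] [ 0.8264425  -0.45740089 -0.29405176]
[[0.6, 0.0, -0.1], [-0.3, 0.4, 0.2], [-0.5, 0.7, -0.5], [0.1, 0.7, 0.6], [-0.4, -0.1, -0.2], [-0.3, -0.8, 0.2], [-0.5, 1.0, 0.1], [-0.0, 0.0, 0.9], [-0.1, -0.9, 0.5]]
t 12.9917
13.8083
```

View pics/v2.png

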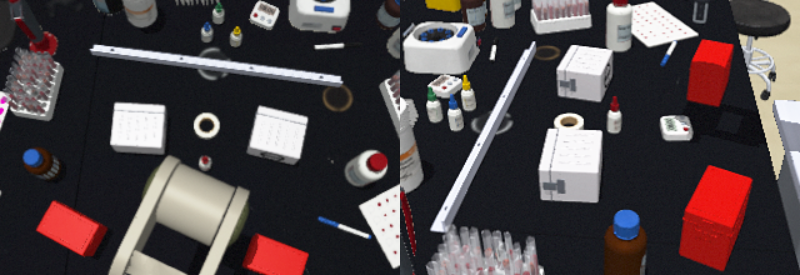

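Both crates are on their backs. The underside of the right crate shows a dark mark at about (275,155), so I'll zoom in on both undersides and take measurements.

Run:
```python
from h import *
im=cv2.imread("pics/top2.png"); g=im.min(2)
a=cv2.resize(im[155:215,230:290],None,fx=6,fy=6,interpolation=cv2.INTER_CUBIC);b=cv2.resize(im[155:215,345:405],None,fx=6,fy=6,interpolation=cv2.INTER_CUBIC)
cv2.imwrite("pics/v3.png",np.hstack([a,b]))
for nm,(x0,y0,x1,y1) in dict(L=(232,155,290,212),R=(343,160,400,215)).items():
    m=(g[y0:y1,x0:x1]>170).astype(np.uint8); m=cv2.morphologyEx(m,cv2.MORPH_CLOSE,np.ones((3,3)))
    c=max(cv2.findContours(m,0,2)[0],key=cv2.contourArea)
    q=[plane("top",u+x0,v+y0,.076)[:2] for u,v in cv2.approxPolyDP(c,3,True)[:,0]]; print(nm,np.round(q,3).tolist())
    r=cv2.minAreaRect(np.array([plane("top",u+x0,v+y0,.076)[:2] for u,v in c[:,0]],np.float32)); print(r)
# rail: columns, bottom edge of front face
F=[];T=[]
for u in range(230,420,4):
    v0=int(119+(u-223)*.13); col=g[v0-12:v0+16,u].astype(int); idx=np.where(col>100)[0]
    vb=v0-12+idx.max()+.5; vt=v0-12+idx.min()-.5; F.append(plane("top",u,vb,0)[:2]); T.append(plane("top",u,vt,.03)[:2])
for nm,X in(("foot",F),("topback",T)):
    X=np.array(X); p=np.polyfit(X[:,1],X[:,0],1); r=X[:,0]-np.polyval(p,X[:,1]); k=abs(r)<.006; p=np.polyfit(X[k,1],X[k,0],1); print(nm,p,abs(r[k]).max(),k.mean())
```

```text
L [[0.628, 0.223], [0.531, 0.218], [0.536, 0.105], [0.635, 0.11]]
((0.5822247862815857, 0.16406778991222382), (0.10272671282291412, 0.11885301768779755), 2.157517433166504)
R [[0.654, -0.116], [0.555, -0.102], [0.539, -0.216], [0.637, -0.229]]
((0.5963341593742371, -0.164908766746521), (0.11824007332324982, 0.10253500193357468), 81.74855041503906)
foot [0.04269608 0.76641553] 0.0037871385108392275 0.9166666666666666
topback [0.04131641 0.78252185] 0.004292898538182155 0.9375
```

View pics/v3.png

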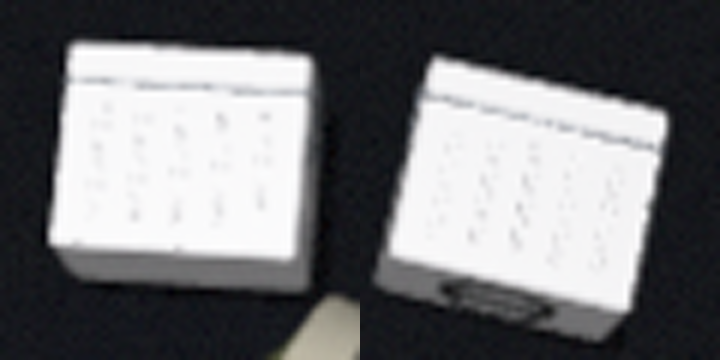

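The stamp (ring and bar) is on the right crate. That crate's centre is (0.596,-0.165) with yaw -0.144, and its measured size of 118 x 103 mm agrees with the given dimensions. The rail face is x = 0.766 + 0.043·y. I'll push with both fingers low on the underside, turning to match the rail, and stop about 15 mm short.

Run:
```python
from h import *
D=lambda y:np.array([np.cos(y),np.sin(y)])
y0,y1=-.144,-.0427
C=np.array([.5963,-.1649]); U0=C-.052*D(y0); L=np.array([.7664-.0427*.175,-.175]); U1=L-.104*D(y1)
T=lambda U,y,s,z=.03:[*(U-D(y)*(.011+s)),z]
yt=bestyaw(T(U0,y0,.035,.2),y0); k=yt-y0
reach(T(U0,y0,.035,.2),[np.pi,0,yt])
move_straight(T(U0,y0,.035),.15); print(state()["eef_pos"],state()["time"])
move_straight(T(U0,y0,.003),.06); print(state()["wrist_force"])
E=np.array(T(U1,y1,.015)); 
move_straight(E.tolist(),.05,rot=[np.pi,0,y1+k]); s=state(); print(E,s["eef_pos"],s["tcp_rot"],s["wrist_force"],s["time"])
im=save("top","top3");save("side","side3")
a=cv2.imread("pics/top3.png")[80:300,150:470];b=cv2.imread("pics/side3.png")[120:340,150:470]
cv2.imwrite("pics/v4.png",np.hstack([cv2.resize(x,None,fx=1.25,fy=1.25) for x in(a,b)]))
```

```text
[ 0.49967634 -0.1509566   0.03079685] 16.075
[0.65405193 0.79701507 0.31989685]
[ 0.629046   -0.16945069  0.03      ] [ 0.62902754 -0.16944203  0.02998584] [-3.14157645e+00  1.37659784e-04  3.09887936e+00] [-0.23481817  0.86870173  0.25069887] 18.8917
```

View pics/v4.png

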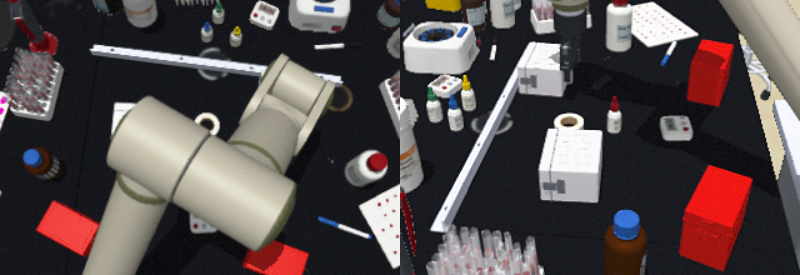

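The side view shows the crate close to the rail, with the fingers square behind it. I'll finish the push force-guarded until it touches, then back off and check.

Run:
```python
from h import *
d=np.array([np.cos(-.0427),np.sin(-.0427),0]); p=np.array(state()["eef_pos"])
hit=move_straight((p+d*.027).tolist(),.03,threshold=10); s=state(); print(hit,(np.array(s["eef_pos"])-p)@d,s["wrist_force"])
if hit: pause(.2); print(state()["wrist_force"])
q=np.array(s["eef_pos"]); move_straight((q-d*.05).tolist(),.08); move_straight((q-d*.06+[0,0,.17]).tolist(),.2)
reach([.33,.03,.3],s["tcp_rot"]); pause(.3); print(state()["time"])
im=save("top","top4")[:,:,::-1];save("side","side4"); g=im.min(2)
for th in (150,200):
  x0,y0,x1,y1=340,118,410,200
  m=(g[y0:y1,x0:x1]>th).astype(np.uint8)
  c=max(cv2.findContours(m,0,2)[0],key=cv2.contourArea)
  print([(u+x0,v+y0,plane("top",u+x0,v+y0,.076)[:2].round(3).tolist()) for u,v in cv2.approxPolyDP(c,3,True)[:,0]])
a=cv2.resize(im[100:240,220:430],(630,420));b=cv2.imread("pics/side4.png")[130:250,210:300]
cv2.imwrite("pics/v5.png",np.hstack([cv2.resize(im[110:220,330:430].copy(),None,fx=4,fy=4),cv2.resize(b[:110],None,fx=4,fy=4)]))
```

```text
True 0.008549740894661106 [-1.90250549  0.02468129 -0.48251122]
[-0.1885568  -0.87114563  0.20607878]
22.9917
[(np.int32(340), np.int32(130), [0.759, -0.057]), (np.int32(340), np.int32(135), [0.743, -0.058]), (np.int32(359), np.int32(138), [0.739, -0.116]), (np.int32(357), np.int32(165), [0.654, -0.116]), (np.int32(395), np.int32(170), [0.649, -0.228]), (np.int32(398), np.int32(144), [0.731, -0.234]), (np.int32(409), np.int32(144), [0.734, -0.267]), (np.int32(408), np.int32(139), [0.75, -0.263])]
[(np.int32(340), np.int32(131), [0.756, -0.057]), (np.int32(340), np.int32(135), [0.743, -0.058]), (np.int32(360), np.int32(136), [0.745, -0.118]), (np.int32(357), np.int32(164), [0.657, -0.115]), (np.int32(395), np.int32(169), [0.652, -0.228]), (np.int32(395), np.int32(143), [0.733, -0.225]), (np.int32(409), np.int32(144), [0.734, -0.267]), (np.int32(409), np.int32(140), [0.747, -0.266]), (np.int32(404), np.int32(142), [0.739, -0.251]), (np.int32(406), np.int32(139), [0.749, -0.257])]
```

View pics/v5.png

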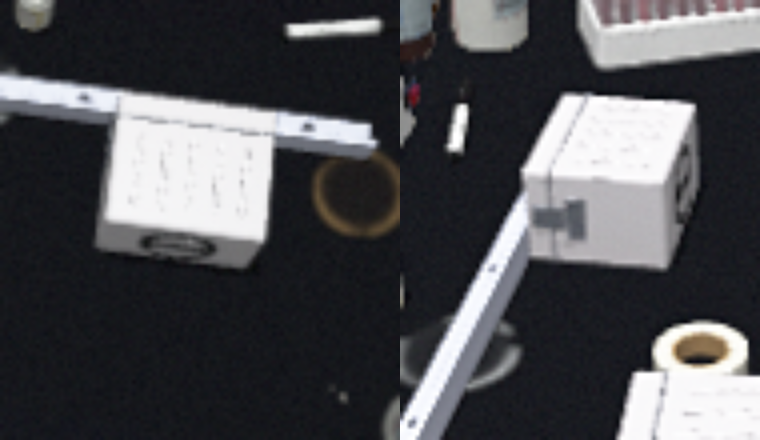

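The lid edge appears to touch the rail: the lid is at x≈0.756 against a rail face at 0.759, and the yaw of -0.044 matches the rail. The 10 N hit could have been a transient, so I'll do one more guarded press to be sure.

Run:
```python
from h import *
d=np.array([np.cos(-.0427),np.sin(-.0427),0]); q=np.array([.62903,-.16944,.03])+d*.00855
rot=[np.pi,0,3.0989]
reach((q-d*.06+[0,0,.17]).tolist(),rot); move_straight((q-d*.035).tolist(),.2); move_straight((q-d*.004).tolist(),.06)
for i in range(12):
    hit=move_straight((q+d*(.001*(i-1))).tolist(),.02,threshold=12); s=state(); f=np.array(s["wrist_force"])@d; print(i,hit,round(((s["eef_pos"]-q)@d)*1000,2),round(f,1))
    if hit or f<-8: break
q=np.array(s["eef_pos"]); move_straight((q-d*.05).tolist(),.08); move_straight((q-d*.06+[0,0,.17]).tolist(),.2)
reach([.33,.03,.3],rot); pause(.3); print(state()["time"])
im=save("top","top5")[:,:,::-1];save("side","side5")
b=cv2.imread("pics/side5.png")
cv2.imwrite("pics/v6.png",np.hstack([cv2.resize(im[80:300,150:470],None,fx=1.25,fy=1.25),cv2.resize(b[130:350,200:430],None,fx=1.25,fy=1.25)]))
```

```text
0 False -1.0 -0.2
1 False 0.0 0.5
2 False 0.07 -4.1
3 False 0.11 -11.1
30.4333
```

View pics/v6.png

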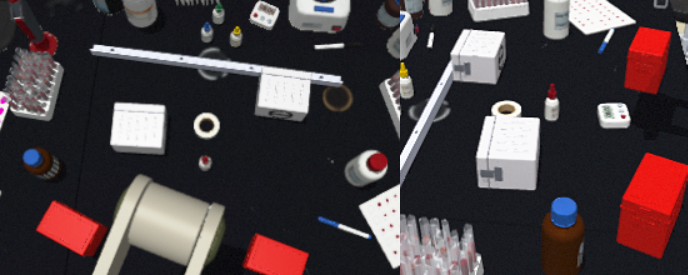

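The force rose from 0 to 11 N with almost no further travel, so the crate is pressed against the rail. Both crates lie on their backs, the bystanders are where they started, and the arm is clear.

```bash
python3 -c "
from station import *
finish_job(); print(state()['time'])"
```

```text
the job is handed in; nothing more can be done
the job is handed in; nothing more can be done
```

I tipped both crates onto their backs and pushed the stamped one (the right-hand crate) against the dispatch rail. I then moved the arm clear and handed the job in at about 30 s of the 61 s allowed; the system gives no verdict.

- **Contact with the rail:** On a second press the force rose from 0 to 11 N within about 0.1 mm of travel, so the lid is up against the rail. The first press had stopped on a brief force spike, which is why I pressed again.
- **Position and squareness:** From the top camera before that second press, the lid was at x ≈ 0.756 m and the rail face at 0.759 m. The 3 mm difference is about the camera error. The crate's yaw was -0.044 rad against -0.043 for the rail.
- **Other crate and bystanders:** The blank left crate lies where it fell. In the last pictures the bystanders look unmoved, though I judged that by eye and did not measure their positions again.

No check failed or disagreed.

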